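# Hold the set square flush on the sloped drawing board

### The job

Pick up the middle-sized of the three metal set squares (long edge 170 mm) by its grip and lay it on the sloped drawing board, its long edge snug along the upper edge of the rail and about midway along it, right-angle corner pointing up the slope. Tilt it to the board's slope so that it lies flush on the face all over, and finish while still gripping it and pressing it to the board, ready for a line to be drawn: do not let go. Leave the other two set squares and the rest of the table alone, and do not shift the board or the rail.

Things in the scene. Friction and masses are not known exactly. Their poses are not given: they have to be found in the camera images.
- square_mid: The one to use, the middle size, about 0.1 kg: dull grey metal set square, long edge 170 mm, plate 4 mm thick. Origin: underside below the grip's middle. x to the right-angle corner (at x = +57 mm; long edge at x = -28 mm), y along the long edge, z up. Grip: upright black bar centred over the origin, 44 mm long (x), 16 mm wide (y), from 4 to 42 mm above the underside.
- square_small: Not wanted, the smallest: dull grey metal set square, long edge 140 mm, plate 4 mm thick. Origin: underside below the grip's middle. x to the right-angle corner (at x = +47 mm; long edge at x = -23 mm), y along the long edge, z up. Grip: upright black bar centred over the origin, 44 mm long (x), 16 mm wide (y), from 4 to 42 mm above the underside.
- square_large: Not wanted, the largest: dull grey metal set square, long edge 200 mm, plate 4 mm thick. Origin: underside below the grip's middle. x to the right-angle corner (at x = +67 mm; long edge at x = -33 mm), y along the long edge, z up. Grip: upright black bar centred over the origin, 44 mm long (x), 16 mm wide (y), from 4 to 42 mm above the underside.
- square_mid_left (a point): On the underside of the middle-sized set square: the end of the long edge at y = +85 mm.
- square_mid_right (a point): On the underside of the middle-sized set square: the end of the long edge at y = -85 mm.
- square_mid_apex (a point): On the underside of the middle-sized set square: the right-angle corner.
- rail_edge (a point): Middle of the rail's upper edge, level with the board's face. x up the slope, y along the rail, z square out of the face: the face is the plane z = 0, the rail's edge the line x = 0. Rail: aluminium straightedge, 30 mm wide, 6 mm thick, on the down-slope side; black end carriages with knobs, 22 mm high, from 160 mm either side. Above it the face is flat and clear for 180 mm, to 160 mm either side.
- board: Tilting board with green mat and paper, 300 mm up the slope, 360 mm wide; slope 11 to 29 degrees, fixed during a run. Low edge, facing the robot, is hinged. Origin: middle of the hinge line, 24 mm above the table; x up the slope, y along the hinge, z out of the face, which is at z = 18 mm. Steel quadrants at both sides, 187 mm from the middle, rise to 148 mm above the table. Carries the rail.
- mug: Bystander, to be left alone: white ceramic mug, 80 mm across and 95 mm high. Origin at the middle of its underside.
- tape_wide: Bystander, to be left alone: roll of brown tape lying flat, 90 mm across, 48 mm high. Origin at the middle of its underside.
- tape_small: Bystander, to be left alone: small roll of tape lying flat, 72 mm across, 19 mm high. Origin at the middle of its underside.
- glue_stick: Bystander, to be left alone: glue stick standing upright, 29 mm across, 93 mm high. Origin at the middle of its underside.
- eraser: Bystander, to be left alone: black rubber eraser, 55 x 22 x 13 mm. Origin at the middle of its underside.
- pencil: Bystander, to be left alone: pencil lying flat, 170 mm long, 8 mm thick. Origin at the middle of its underside.
- scissors: Bystander, to be left alone: scissors lying flat, about 170 mm long, 80 mm wide over the loops, 9 mm high. Origin on the table below the pivot.

How it is judged:
By the outcome, as a careful person would: the job done as asked, in the order asked, and still so for the second after the job is handed in, while the arm keeps its last pose, push and grip.
It also fails if it takes over 38 s, if anything falls off the work surface, if the arm or the gripper's body presses on something with over 40 N, if the wrist force passes 120 N, or if a joint passes its speed limit or range.

### The arm

A 6-joint arm with a two-finger parallel gripper is mounted at the origin on the work surface. World frame = base frame: x ahead of the robot, y to its left, z up, the work surface at z = 0. Lengths are in m, angles in degrees, forces in N, time in s.
With the tool pointing down it reaches from about 0.25 to 0.725 m from the base axis. Payload 9.7 kg.
Tool frame: the origin (TCP) lies at the very end of the fingers, on their centre line; the grasp point (between the pads) lies 19 mm behind it; z points along the fingers, y is the line along which they close (so a half turn about z gives the same grasp; the last joint's range is limited). The gripper opens to 85 mm and grips with 20 to 120 N. Pads are 22 mm wide; open, the fingers measure 114 mm over their backs; the gripper's body (76 mm by 85 mm) begins 54 mm behind the grasp point. The pads swing forward as they close: fully open they stand 13 mm farther back than shut.
Start: joints at [71.62, 4.979, 10.078, 95.1, 0, 90], TCP at [0.173, 0.522, 0.231] pointing down, gripper open.
Joint ranges: [-179.16, 179.16], [-48.56, 103.87], [-65.8, 70.77], [-126.05, 130.52], [-82.76, 87.17], [-180, 180]. Speed limits (degrees/s): [127.2, 127.2, 147.25, 180, 180, 180].

### API

Orientations are given as [roll, pitch, yaw] about the fixed x, y, z axes, in that order (R = Rz(yaw) Ry(pitch) Rx(roll)).
In Python, from workcell import bot gives the robot as it stands.
- The arm moves only by the tool arm_command, never from a script. Its argument "series" is a list of rows, each a list of 4 numbers: the shift along the tool's x, y, z in m, then the turn about the tool's z in rad. A call has exactly 5 rows; each row is the pose to reach, as a shift and turn from the pose commanded when the call began, along the tool's axes at that moment; what a row does not reach only later rows make up. A row lasts 1/10 s, in which the tool goes at most 50 mm and 8.59 degrees, less where a joint would pass 70% of its speed; a pose out of reach is approached as far as the arm can. A call with a gripper value outside its range is refused whole. "hand" is the finger opening in m, from 0 to 0.0854, set as the call begins (left out, the last holds). The fingers move at their own pace and stop on an object; "grip_force" is the grip in N (left out, the last holds). Time passes only in rows, so rows that repeat a pose let the fingers close, or fill a call up. It gives the time, the measured TCP pose, the force, the opening and the grip force at its end, in the units of the state.
- bot.get_obs(): the state, without advancing time (a new reading comes with each control period).
- bot.camera(name): name is "scene" or "top" or "wrist"; returns a dict with "color" (420x560x3 uint8, blue, green, red), "camera_matrix" (3x3 intrinsics, pixels), "dist_coeffs" ([k1, k2, p1, p2, k3] as OpenCV has them; the pictures are not rectified), "xyz" and "orientation" of the camera in the world; the wrist camera has in their place "T_tool_cam" (4x4, takes a point from camera to tool coordinates, whose origin is the TCP and whose axes are the flange's). Camera axes: x right, y up, looking along -z (the intrinsics and any distortion apply to the point x, -y, -z); pixel columns grow to the right and rows downward; lengths in m; the calibration is good to about 2 mm. A picture is of the moment at which its call begins: read the wrist's pose just before it. There is no depth.
- bot.job_done(): hands the job in; it is judged then, once.
Trained networks look in the newest picture that a camera, given by its name, has taken for a name from the list of things; names that differ only in an ending like _2 or _b are one class to them, and where a whole thing is asked for, a point or a joint stands for the part that bears it (a point fixed in the world has none). Each returns a list of dicts, best first, with "confidence" (0 to 1); they miss things now and then, are a little off and sometimes report something else, mostly with a low value. They report only what shows in the picture. A call takes as long as a camera call.
- bot.find_in(camera, target): "location" ([column, row] in pixels, amid what is visible of it).
- bot.mark_of(camera, target): "location" ([column, row] in pixels: a listed point, or the origin of a listed thing).
The state is a dict: "time": time; "q": joint angles; "qd": joint speeds; "joint_efforts": joint torques, N m; "ee_pos": TCP position; "tcp_rot": TCP orientation; "wrist_force": force on the tool from outside, world axes, zero at the start; "torque": the same for the moment, N m; "opening": finger opening in m; "grasp_force": force on a finger pad.
Only numpy, scipy, OpenCV 4.12 (cv2) and the standard library are available. Lean on these libraries where they do the work, as an engineer would, in place of code of your own. Each camera call takes 0.05 s, during which the arm holds its last target. There are 200 camera calls.

## Working session

There is one attempt and no reset: what is moved stays moved. The work goes in short steps, Python scripts to look and compute and a tool call to move; the robot and the scene stay as the last step left them, time stands still between calls to the robot, and variables do not carry over. Pictures are saved under pics/ and viewed, at most 12 in all, crops included, and the job is handed in when it is done.

Besides the shell and the picture viewer there is one more tool, called after ">>>" in YAML: its name, and indented under it one key for each argument. arm_command: Moves the arm, as the interface text tells. Its arguments: {"type":"object","properties":{"series":{"type":"array"},"hand":{"type":"number"},"grip_force":{"type":"number"}},"required":["series"]}

```bash
ls; mkdir -p pics
cat > h.py <<'E'
import numpy as np, cv2
from scipy.spatial.transform import Rotation as R
from workcell import bot
def Rm(o): return R.from_euler('xyz',o,degrees=True).as_matrix()
def cam(n):
    o=bot.get_obs(); c=bot.camera(n)
    if 'T_tool_cam' in c:
        T=np.eye(4);T[:3,:3]=Rm(o['tcp_rot']);T[:3,3]=o['ee_pos'];T=T@np.array(c['T_tool_cam'])
    else:
        T=np.eye(4);T[:3,:3]=Rm(c['orientation']);T[:3,3]=c['xyz']
    c['T']=T; return c
def ray(c,uv):
    p=cv2.undistortPoints(np.array([[uv]],float),np.array(c['camera_matrix']),np.array(c['dist_coeffs']))[0,0]
    return c['T'][:3,3],c['T'][:3,:3]@np.array([p[0],-p[1],-1.])
def onplane(c,uv,z):
    o,d=ray(c,uv); return o+d*(z-o[2])/d[2]
def proj(c,P):
    P=np.atleast_2d(P); q=(P-c['T'][:3,3])@c['T'][:3,:3]*[1,-1,-1]
    return cv2.projectPoints(q,np.zeros(3),np.zeros(3),np.array(c['camera_matrix']),np.array(c['dist_coeffs']))[0][:,0]
def tri(obs):
    A=np.zeros((3,3));b=np.zeros(3)
    for c,uv in obs:
        o,d=ray(c,uv);d/=np.linalg.norm(d);M=np.eye(3)-np.outer(d,d);A+=M;b+=M@o
    return np.linalg.solve(A,b)
E
python3 - <<'E'
from h import *
np.set_printoptions(precision=4,suppress=True)
print(bot.get_obs())
cs={n:cam(n) for n in('scene','top')}
for n,c in cs.items():
    cv2.imwrite(f'pics/{n}0.png',c['color']); print(n,c['xyz'],c['orientation'],c['camera_matrix'])
    for t in ['square_mid','square_small','square_large','square_mid_left','square_mid_right','square_mid_apex','rail_edge','board']:
        r=[(np.round(d['location'],1),round(d['confidence'],2)) for d in bot.mark_of(n,t)[:2]]
        print(t,r,onplane(c,r[0][0],0) if r else '')
E
```

```text
pics
{'time': 0.0, 'q': array([71.6207,  5.0115, 10.0326, 95.0989,  0.0011, 89.9996]), 'qd': array([-0.0249, -0.0108, -0.0044, -0.0236, -0.0126,  0.0096]), 'joint_efforts': array([  0.0067, -52.038 ,  46.4809,   0.016 ,   0.0003,   0.    ]), 'ee_pos': array([0.1733, 0.5217, 0.2306]), 'tcp_rot': array([-179.9221,   -0.0011,  161.6211]), 'wrist_force': array([-0.0765,  0.6785,  0.2774]), 'torque': array([ 0.0435, -0.043 , -0.018 ]), 'grasp_force': 0.0, 'opening': 0.08536505511536788}
scene [ 1.4501 -0.3376  1.1135] [41.6532 -0.2329 72.6767] [[543.7553   0.     277.4028]
 [  0.     543.7553 208.0949]
 [  0.       0.       1.    ]]
square_mid [(array([221.2, 196.8]), 0.88), (array([253.4, 187.4]), 0.69)] [ 0.4194 -0.1758  0.    ]
square_small [(array([241.7, 264.7]), 0.75)] [ 0.6611 -0.1806  0.    ]
square_large [(array([178.9, 249.6]), 0.73)] [ 0.5677 -0.3228  0.    ]
square_mid_left [(array([252.7, 187.8]), 0.85)] [ 0.4118 -0.0823  0.    ]
square_mid_right [(array([188.1, 197.4]), 0.88)] [ 0.3944 -0.2647  0.    ]
square_mid_apex [(array([225.2, 212.6]), 0.9)] [ 0.4798 -0.1789  0.    ]

[... 202 characters left out ...]
 -89.9518] [[488.7884   0.     281.1995]
 [  0.     488.7884 206.6358]
 [  0.       0.       1.    ]]
square_mid [(array([317.3, 242.3]), 0.85), (array([387.3, 252.6]), 0.43)] [ 0.4265 -0.1773  0.    ]
square_small [(array([314.9, 157.8]), 0.96)] [ 0.6626 -0.1721  0.    ]
square_large [(array([366.7, 193.9]), 0.78)] [ 0.5612 -0.3162  0.    ]
square_mid_left [] 
square_mid_right [(array([346. , 260.3]), 0.94)] [ 0.377  -0.2562  0.    ]
square_mid_apex [(array([322. , 224.9]), 0.66), (array([283.4, 192.4]), 0.49)] [ 0.4745 -0.1906  0.    ]
rail_edge [(array([147.1, 200. ]), 0.68)] [0.5426 0.2943 0.    ]
board [(array([153.1, 231. ]), 0.64), (array([384.3, 252.2]), 0.48)] [0.4567 0.2754 0.    ]
```

View pics/scene0.png

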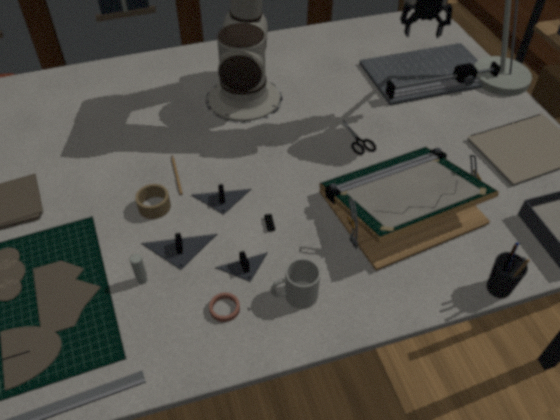

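View pics/top0.png

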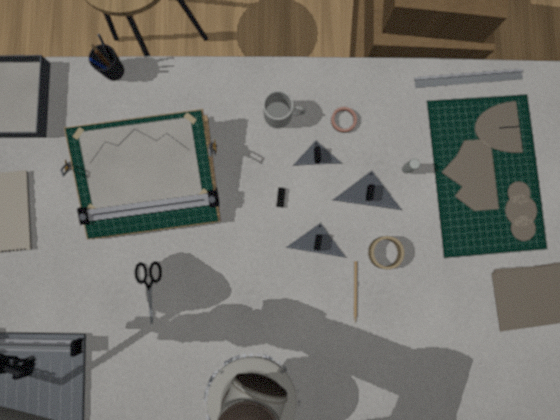

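The scene picture shows the middle square with its grip at (221,197), and the top picture shows it at (318,242). Its apex points away from the robot, at (225,213) in scene and (322,225) in top. The board's rail runs from (83,215) to (212,199) in the top picture. Tilt can't be commanded, so the square will have to swivel in the grip about the pad axis when it is pressed on the slope. I'll move over the board for a close look.

>>> arm_command:
  series:
    - [-0.04, -0.02, -0.02, 0]
    - [-0.08, -0.04, -0.04, 0]
    - [-0.12, -0.06, -0.06, 0]
    - [-0.16, -0.08, -0.08, 0]
    - [-0.2, -0.1, -0.1, 0]
  hand: 0.0854
  grip_force: 40

```text
time: 1.4
ee_pos: [0.3325, 0.3625, 0.3323]
tcp_rot: [180.0, 0.0, 161.6]
wrist_force: [0.2, 1.3, 0.9]
opening: 0.0854
grasp_force: 0.0
```

Run:
```python
from h import *
np.set_printoptions(precision=4,suppress=True)
c=cam('wrist'); print(bot.get_obs()['ee_pos'],c['T_tool_cam'],c['T'][:3],c['camera_matrix'],sep='\n')
cv2.imwrite('pics/w1.png',c['color'])
for t in ['rail_edge','board']: print(t,bot.mark_of('wrist',t)[:2])
```

```text
[0.3363 0.359  0.3355]
[[ 0.0007  0.9466  0.3224  0.0827]
 [ 1.     -0.0003 -0.0013  0.0013]
 [-0.0012  0.3224 -0.9466 -0.1431]
 [ 0.      0.      0.      1.    ]]
[[ 0.3144 -0.8984 -0.3068  0.2544]
 [ 0.9493  0.2981  0.0999  0.3897]
 [ 0.0017 -0.3227  0.9465  0.4754]]
[[302.5293   0.     275.0036]
 [  0.     302.5293 211.2334]
 [  0.       0.       1.    ]]
rail_edge [{'location': [264.8, 306.1], 'confidence': 0.73}, {'location': [25.7, 328.9], 'confidence': 0.73}]
board [{'location': [27.2, 327.6], 'confidence': 0.66}]
```

View pics/w1.png

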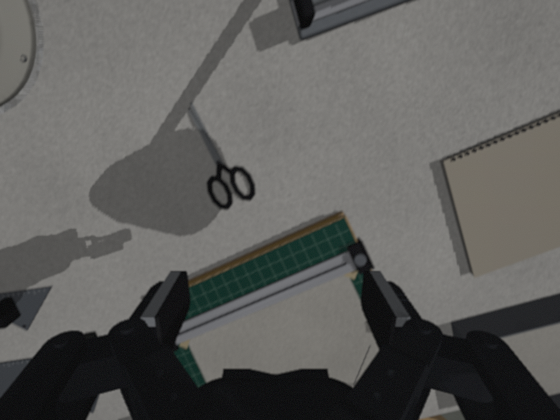

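The wrist view shows the board's low edge running from (190,285) to (345,215), with the rail above it, partly hidden by the fingers. I'll move further over the board.

>>> arm_command:
  series:
    - [-0.04, 0, -0.015, 0]
    - [-0.08, 0, -0.03, 0]
    - [-0.13, 0, -0.05, 0]
    - [-0.13, 0, -0.05, 0]
    - [-0.13, 0, -0.05, 0]

```text
time: 2.05
ee_pos: [0.4557, 0.3236, 0.3801]
tcp_rot: [-179.9, -0.1, 161.6]
wrist_force: [-0.0, -0.5, -0.6]
opening: 0.0854
grasp_force: 0.0
```

Run:
```python
from h import *
c=cam('wrist'); print(bot.get_obs()['ee_pos']); np.save('w2T.npy',c['T'])
cv2.imwrite('pics/w2.png',cv2.resize(c['color'],(784,588)))
for t in ['rail_edge','board']: print(t,bot.mark_of('wrist',t)[:2])
```

```text
[0.45467703 0.32375369 0.38025934]
rail_edge [{'location': [262.1, 223.1], 'confidence': 0.72}]
board [{'location': [244.1, 174.4], 'confidence': 0.8}]
```

View pics/w2.png

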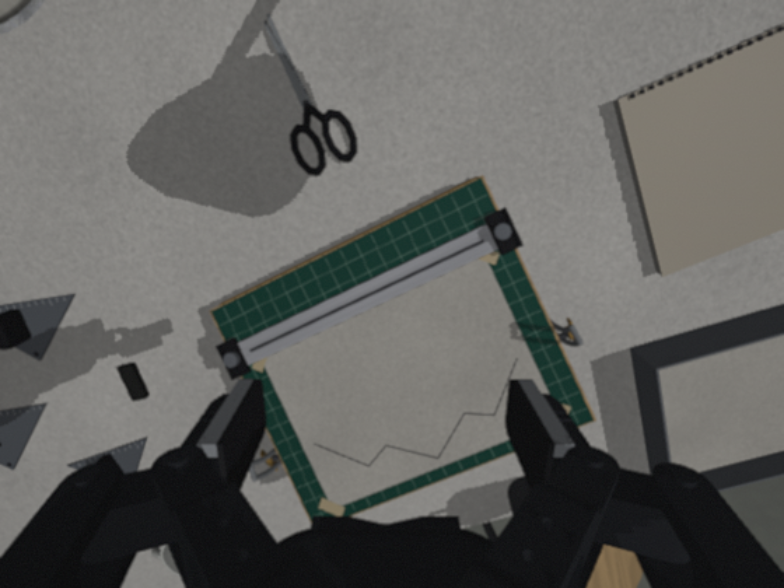

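The wrist view (784 px wide) shows the whole board. The low corners are at (213,311) and (482,178), and one high corner is at (594,420). The rail's upper edge runs from (250,362) to (494,253). I'll fit the board's pose to these.

```bash
cat > fit.py <<'E'
from h import *
from scipy.optimize import least_squares
np.set_printoptions(precision=4,suppress=True)
cs={n:cam(n) for n in('scene','top','wrist')}; cs['wrist']['T']=np.load('w2T.npy')
k=1/1.4
# cam, pixel, board x (None: rail), y, z
O=[('wrist',(213*k,311*k),0,-.18,0),('wrist',(482*k,178*k),0,.18,0),('wrist',(594*k,420*k),.3,.18,0),
('top',(88,238),0,.18,0),('top',(218,221),0,-.18,0),('top',(67,127),.3,.18,0),('top',(204,111),.3,-.18,0),
('wrist',(262.1,223.1),None,0,0),('top',(147.1,200),None,0,0),('scene',(388.6,171.8),None,0,0)]
def frame(p):
    x,y,yaw,s,r=p
    M=R.from_euler('ZY',[yaw,-s]).as_matrix()
    return M,np.array([x,y,.024]),r
def pt(p,a,b,z):
    M,o,r=frame(p); return o+M@[r if a is None else a,b,.018+z]
def res(p): return np.concatenate([proj(cs[c],pt(p,a,b,z))[0]-uv for c,uv,a,b,z in O])
f=least_squares(res,[.42,.28,.12,.35,.08],loss='soft_l1')
p=f.x; np.save('board.npy',p)
print('board',p,'yaw,slope deg',np.degrees(p[2:4])); print(f.fun.reshape(-1,2).round(1))
print('rail mid',pt(p,None,0,0))
img=cv2.resize(cv2.imread('pics/w2.png'),(784,588))
for a in (0,.3,None,p[4]-.03):
    q=proj(cs['wrist'],[pt(p,a,-.18,.006 if a not in(0,.3,None) else 0),pt(p,a,.18,.006 if a not in(0,.3,None) else 0)])*1.4
    cv2.line(img,*[tuple(int(v) for v in z) for z in q],(0,0,255),1)
cv2.imwrite('pics/w2b.png',cv2.resize(img[150:540,190:620],None,fx=1.5,fy=1.5))
E
python3 fit.py
```

```text
board [0.4635 0.2665 0.1318 0.2594 0.0814] yaw,slope deg [ 7.5528 14.8646]
[[-4.6 -0.3]
 [ 0.1 -1.2]
 [-1.   0.5]
 [-1.6  0.1]
 [ 1.7 -0.2]
 [-2.1 -1.4]
 [-0.8 -3.4]
 [ 0.1 -1.3]
 [ 0.7 -0.3]
 [ 1.7  4. ]]
rail mid [0.5369 0.2762 0.0623]
```

View pics/w2b.png

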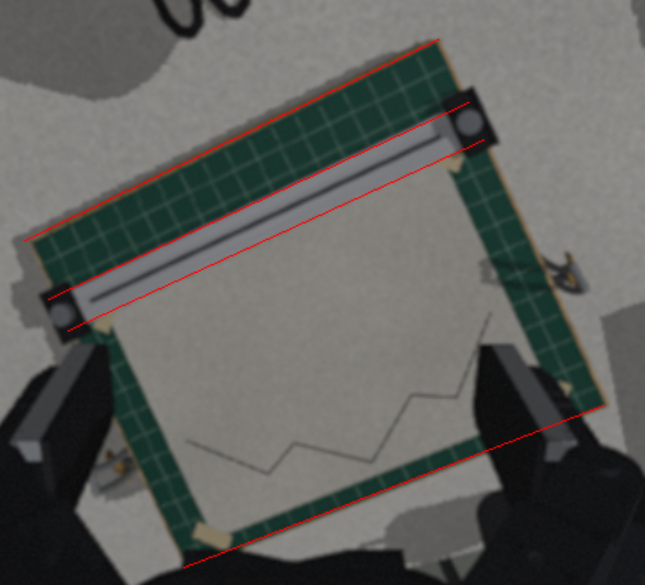

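The overlay lines match the board edges and the rail, giving a slope of about 15° and a yaw of 7.6°. Next I'll go to the square.

>>> arm_command:
  series:
    - [-0.01, -0.048, 0, 0]
    - [-0.02, -0.096, 0, 0]
    - [-0.03, -0.144, 0, 0]
    - [-0.042, -0.192, 0, 0]
    - [-0.053, -0.24, 0, 0]

```text
time: 2.85
ee_pos: [0.4284, 0.0773, 0.3814]
tcp_rot: [180.0, 0.0, 161.7]
wrist_force: [1.4, -0.9, 0.4]
opening: 0.0854
grasp_force: 0.0
```

>>> arm_command:
  series:
    - [-0.01, -0.045, 0.02, -0.03]
    - [-0.02, -0.09, 0.04, -0.06]
    - [-0.03, -0.135, 0.06, -0.1]
    - [-0.042, -0.18, 0.08, -0.13]
    - [-0.053, -0.22, 0.1, -0.166]

```text
time: 3.35
ee_pos: [0.4096, -0.1483, 0.2809]
tcp_rot: [-180.0, 0.1, 171.2]
wrist_force: [0.8, 0.3, 1.3]
opening: 0.0851
grasp_force: 0.0
```

>>> arm_command:
  series:
    - [0, -0.015, 0.03, 0]
    - [0, -0.03, 0.06, 0]
    - [0, -0.03, 0.06, 0]
    - [0, -0.03, 0.06, 0]
    - [0, -0.03, 0.06, 0]

```text
time: 3.85
ee_pos: [0.4065, -0.176, 0.223]
tcp_rot: [-180.0, 0.1, 171.2]
wrist_force: [-0.6, 0.0, -0.4]
opening: 0.0853
grasp_force: 0.0
```

```bash
cat > sq.py <<'E'
from h import *
from scipy.optimize import least_squares
np.set_printoptions(precision=4,suppress=True)
c=cam('wrist'); o=bot.get_obs(); np.save('w3T.npy',c['T']); cv2.imwrite('pics/w3.png',c['color'])
L={'square_mid':(0,0),'square_mid_left':(-.028,.085),'square_mid_right':(-.028,-.085),'square_mid_apex':(.057,0)}
P=[]
for t,l in L.items():
    r=bot.mark_of('wrist',t)[:2]; print(t,[(np.round(d['location'],1),round(d['confidence'],2)) for d in r])
    if r: P.append((l,onplane(c,r[0]['location'],0)[:2])); print(P[-1][1])
A=np.array([p[0] for p in P]);B=np.array([p[1] for p in P])
def T(p): s,k=np.sin(p[2]),np.cos(p[2]); return A@np.array([[k,s],[-s,k]])+p[:2]
f=least_squares(lambda p:(T(p)-B).ravel()*1000,[.42,-.177,-.15],loss='soft_l1'); p=f.x; np.save('sq.npy',p)
print('pose',p[:2],np.degrees(p[2])); print(f.fun.reshape(-1,2).round(1))
M=Rm(o['tcp_rot']);d=np.array([p[0],p[1],.011])-o['ee_pos']; print(o['ee_pos'],o['tcp_rot'],'tool delta',M.T@d)
print('turn',np.degrees(np.arctan2(M[1,1],M[0,1])),'want',np.degrees(p[2])+90)
E
python3 sq.py
```

```text
square_mid [(array([277.2, 195.9]), 0.72)]
[ 0.4293 -0.1751]
square_mid_left [(array([344.1, 176.9]), 0.61)]
[ 0.4179 -0.09  ]
square_mid_right []
square_mid_apex [(array([273.1, 235.9]), 0.97)]
[ 0.4826 -0.1886]
pose [ 0.428 -0.177] -11.710860498806978
[[-1.3 -2. ]
 [ 0.   1.9]
 [ 1.3  0. ]]
[ 0.4066 -0.176   0.223 ] [-179.9697    0.1418  171.2028] tool delta [-0.0208  0.0024  0.2121]
turn 81.20276926155499 want 78.28913950119302
```

View pics/w3.png

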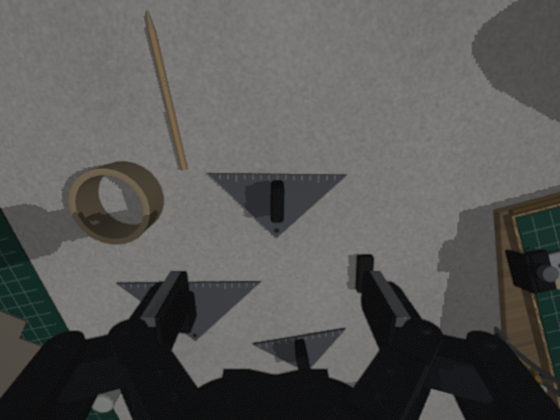

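The wrist picture shows the square's ends at (207,173) and (346,175) and its apex at (277,237). Its grip is at (277,201). I'll refine with these and check the sizes.

Run:
```python
from h import *
np.set_printoptions(precision=4,suppress=True)
c=cam('wrist')
f=lambda u,v:onplane(c,(u,v),.004)[:2]
r,l,a=f(206.5,173),f(347,175),f(277,237.5)
print('len',np.linalg.norm(l-r),np.linalg.norm(a-(l+r)/2),'large',np.linalg.norm(f(116,283)-f(262,281.5)))
y=(l-r)/np.linalg.norm(l-r); x=np.array([y[1],-y[0]]); print('yaw',np.degrees(np.arctan2(x[1],x[0])))
o1=(l+r)/2+.028*x; print(l,r,a,'origin',o1,a-.057*x)
# grip top centre, z=.042
print('griptop', onplane(c,(277.5,182),.042)[:2],onplane(c,(277.5,219),.004)[:2])
```

```text
len 0.17017590720475123 0.0837524506200436 large 0.20088280413166537
yaw -9.61752429042607
[ 0.4145 -0.0875] [ 0.3861 -0.2553] [ 0.4831 -0.1838] origin [ 0.4279 -0.1761] [ 0.4269 -0.1743]
griptop [ 0.4013 -0.1711] [ 0.4579 -0.1793]
```

>>> arm_command:
  series:
    - [-0.01, 0.002, 0.05, 0.014]
    - [-0.0205, 0.0037, 0.1, 0.014]
    - [-0.0205, 0.0037, 0.145, 0.014]
    - [-0.0205, 0.0037, 0.185, 0.014]
    - [-0.0205, 0.0037, 0.21, 0.014]
  hand: 0.05

```text
time: 4.65
ee_pos: [0.4254, -0.1754, 0.0082]
tcp_rot: [180.0, -0.2, 170.3]
wrist_force: [-0.3, 0.1, 1.1]
opening: 0.0502
grasp_force: 0.0
```

>>> arm_command:
  series:
    - [0, 0, 0, 0]
    - [0, 0, 0, 0]
    - [0, 0, 0, 0]
    - [0, 0, 0, 0]
    - [0, 0, 0, 0]
  hand: 0
  grip_force: 40

```text
time: 5.15
ee_pos: [0.4279, -0.1765, 0.0129]
tcp_rot: [-180.0, 0.2, 170.3]
wrist_force: [-0.3, 0.5, 7.0]
opening: 0.0151
grasp_force: 43.4
```

>>> arm_command:
  series:
    - [0, 0, 0, 0]
    - [0, 0, 0, 0]
    - [0, 0, -0.01, 0]
    - [0, 0, -0.03, 0]
    - [0, 0, -0.06, 0]

```text
time: 5.65
ee_pos: [0.4259, -0.1758, 0.0714]
tcp_rot: [180.0, -0.1, 170.3]
wrist_force: [1.1, 0.5, -0.6]
opening: 0.0149
grasp_force: 42.4
```

>>> arm_command:
  series:
    - [0, 0, -0.045, 0]
    - [0, 0, -0.09, 0]
    - [0, 0.02, -0.13, 0]
    - [0, 0.05, -0.16, 0]
    - [0, 0.09, -0.18, 0]

```text
time: 6.15
ee_pos: [0.442, -0.0872, 0.2547]
tcp_rot: [-180.0, 0.2, 170.2]
wrist_force: [0.9, -0.1, -0.6]
opening: 0.0153
grasp_force: 42.4
```

>>> arm_command:
  series:
    - [-0.007, 0.046, 0, 0]
    - [-0.014, 0.092, 0, 0]
    - [-0.021, 0.138, 0, 0]
    - [-0.028, 0.184, 0, 0]
    - [-0.035, 0.23, 0, 0]

```text
time: 6.65
ee_pos: [0.5151, 0.1354, 0.2522]
tcp_rot: [180.0, 0.0, 170.3]
wrist_force: [1.4, -0.3, -0.4]
opening: 0.0155
grasp_force: 42.4
```

>>> arm_command:
  series:
    - [-0.007, 0.04, 0, -0.07]
    - [-0.014, 0.08, 0, -0.14]
    - [-0.021, 0.12, 0, -0.21]
    - [-0.03, 0.154, 0, -0.27]
    - [-0.03, 0.154, 0, -0.301]

```text
time: 7.15
ee_pos: [0.571, 0.2837, 0.2496]
tcp_rot: [-180.0, -0.1, -172.1]
wrist_force: [-0.0, -0.5, -1.1]
opening: 0.0154
grasp_force: 42.4
```

>>> arm_command:
  series:
    - [0, 0, 0.02, 0]
    - [0, 0, 0.05, 0]
    - [0, 0, 0.07, 0]
    - [0, 0, 0.07, 0]
    - [0, 0, 0.07, 0]

```text
time: 7.65
ee_pos: [0.5704, 0.2802, 0.1823]
tcp_rot: [180.0, 0.0, -172.4]
wrist_force: [0.7, 0.3, -0.2]
opening: 0.0154
grasp_force: 42.4
```

Run:
```python
from h import *
np.set_printoptions(precision=4,suppress=True)
o=bot.get_obs(); c=cam('wrist'); np.save('w4T.npy',c['T']); print(o['ee_pos'],o['tcp_rot'],o['wrist_force'])
for t in ['rail_edge','square_mid_left','square_mid_right','square_mid_apex']: print(t,[(np.round(d['location'],1),round(d['confidence'],2)) for d in bot.mark_of('wrist',t)[:2]])
p=np.load('board.npy');M=R.from_euler('ZY',[p[2],-p[3]]).as_matrix();O=np.array([p[0],p[1],.024])
E=lambda y:O+M@[p[4],y,.018]
print('pred rail',proj(c,[E(-.16),E(0),E(.16)]))
cv2.imwrite('pics/w4.png',cv2.resize(c['color'],(784,588)))
```

```text
[0.5704 0.2802 0.1823] [ 179.9963    0.0052 -172.4253] [ 0.6864  0.2738 -0.2136]
rail_edge [(array([277.7, 165.2]), 0.83)]
square_mid_left [(array([431.3, 216.4]), 0.95)]
square_mid_right [(array([120.4, 211.6]), 0.76)]
square_mid_apex [(array([274. , 340.1]), 0.88)]
pred rail [[ 91.4971 166.4458]
 [274.068  166.491 ]
 [456.3351 166.7454]]
```

View pics/w4.png

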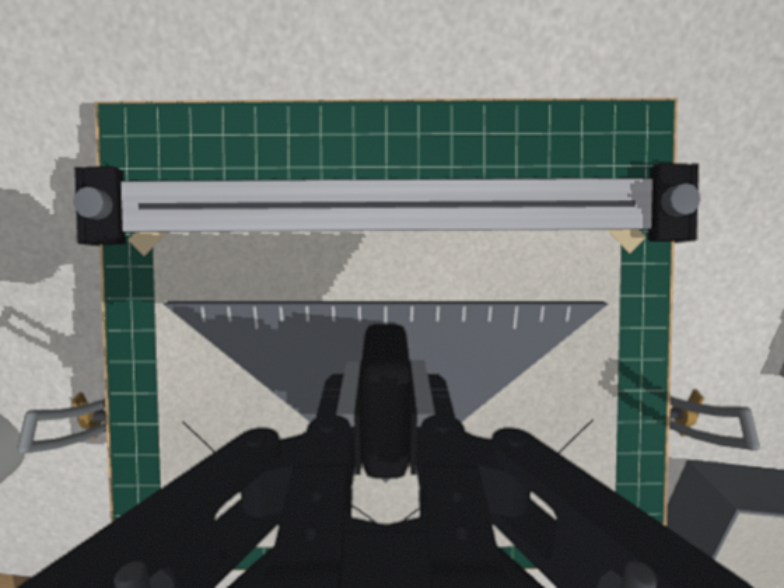

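The picture shows the rail edge from (122,234) to (652,229) and the square's long edge from (167,303) to (607,302). It is centred along the rail with about 0.5° yaw error. I'll lower it slowly with a lighter grip so it can swivel.

>>> arm_command:
  series:
    - [0, 0, 0.03, -0.008]
    - [0, 0, 0.05, -0.008]
    - [0, 0, 0.065, -0.008]
    - [0, 0, 0.075, -0.008]
    - [0, 0, 0.075, -0.008]
  grip_force: 25

```text
time: 8.4
ee_pos: [0.5701, 0.2801, 0.1053]
tcp_rot: [-180.0, -0.1, -172.0]
wrist_force: [0.3, -0.7, -0.5]
opening: 0.0151
grasp_force: 42.4
```

>>> arm_command:
  series:
    - [0, 0, 0.002, 0]
    - [0, 0, 0.004, 0]
    - [0, 0, 0.006, 0]
    - [0, 0, 0.008, 0]
    - [0, 0, 0.008, 0]

```text
time: 8.9
ee_pos: [0.571, 0.2804, 0.0994]
tcp_rot: [180.0, 0.1, -172.0]
wrist_force: [-1.0, -0.1, 3.6]
opening: 0.0152
grasp_force: 43.3
```

>>> arm_command:
  series:
    - [0, 0, 0.001, 0]
    - [0, 0, 0.002, 0]
    - [0, 0, 0.003, 0]
    - [0, 0, 0.004, 0]
    - [0, 0, 0.004, 0]
  hand: 0
  grip_force: 25

```text
time: 9.4
ee_pos: [0.5703, 0.2804, 0.0972]
tcp_rot: [179.9, 0.1, -172.0]
wrist_force: [-9.5, -2.2, 15.4]
opening: 0.0154
grasp_force: 45.4
```

>>> arm_command:
  series:
    - [0, 0, 0.001, 0]
    - [0, 0, 0.002, 0]
    - [0, 0, 0.003, 0]
    - [0, 0, 0.004, 0]
    - [0, 0, 0.004, 0]

```text
time: 9.9
ee_pos: [0.5692, 0.2803, 0.0932]
tcp_rot: [180.0, -0.0, -171.9]
wrist_force: [-15.1, -4.9, 18.3]
opening: 0.0151
grasp_force: 47.3
```

>>> arm_command:
  series:
    - [0.0015, 0, 0, 0]
    - [0.003, 0, 0.001, 0]
    - [0.004, 0, 0.002, 0]
    - [0.005, 0, 0.003, 0]
    - [0.006, 0, 0.004, 0]
  hand: 0.01
  grip_force: 20

```text
time: 10.4
ee_pos: [0.5663, 0.2799, 0.0886]
tcp_rot: [179.9, 0.3, -172.0]
wrist_force: [3.4, -0.3, 8.7]
opening: 0.0153
grasp_force: 46.5
```

Run:
```python
from h import *
np.set_printoptions(precision=4,suppress=True)
o=bot.get_obs(); c=cam('wrist'); print(o['ee_pos'],o['tcp_rot'],o['wrist_force'],o['torque'],o['grasp_force'])
for t in ['rail_edge','square_mid_left','square_mid_right']: print(t,[(np.round(d['location'],1),round(d['confidence'],2)) for d in bot.mark_of('wrist',t)[:2]])
cv2.imwrite('pics/w5.png',cv2.resize(c['color'],(784,588)))
```

```text
[0.5663 0.2799 0.0886] [ 179.9424    0.3034 -171.9823] [ 3.3752 -0.2943  8.6857] [-0.0119 -0.9004 -0.0576] 46.51615619659424
rail_edge [(array([277.5, 201.6]), 0.85), (array([274.3,  71.6]), 0.33)]
square_mid_left [(array([424.4, 221.4]), 0.95)]
square_mid_right [(array([121.3, 219.2]), 0.8), (array([274.9,  71.1]), 0.66)]
```

View pics/w5.png

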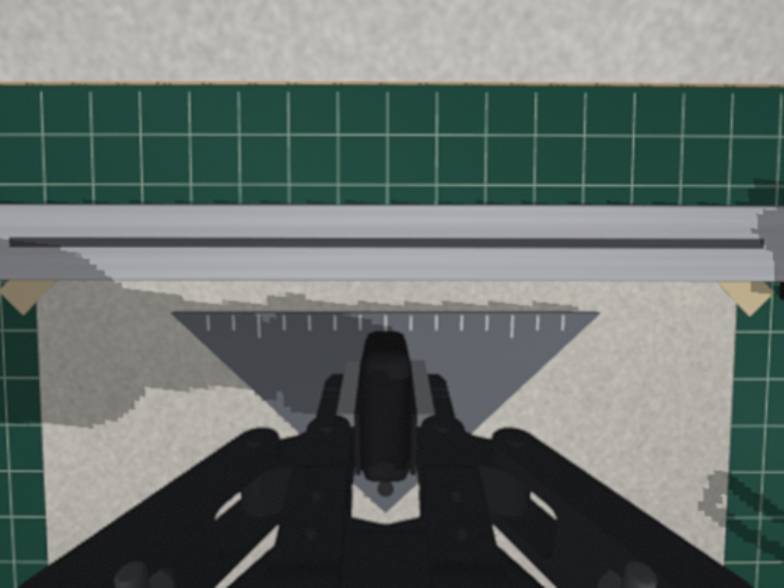

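The apex at (387,510) has come up into view, so the square is swivelling. Its long edge at row 312 is parallel to the rail edge at row 280. I'll keep pressing down until it is flush.

>>> arm_command:
  series:
    - [0.0005, 0, 0.001, 0]
    - [0.001, 0, 0.002, 0]
    - [0.0015, 0, 0.003, 0]
    - [0.002, 0, 0.004, 0]
    - [0.002, 0, 0.004, 0]

```text
time: 11.1
ee_pos: [0.5647, 0.2797, 0.0853]
tcp_rot: [179.9, 0.4, -172.0]
wrist_force: [3.7, -0.2, 11.3]
opening: 0.0152
grasp_force: 47.9
```

>>> arm_command:
  series:
    - [0.0003, 0, 0.001, 0]
    - [0.0006, 0, 0.002, 0]
    - [0.0008, 0, 0.003, 0]
    - [0.001, 0, 0.003, 0]
    - [0.001, 0, 0.003, 0]

```text
time: 11.6
ee_pos: [0.5647, 0.2797, 0.0852]
tcp_rot: [179.9, 0.6, -172.0]
wrist_force: [1.1, -3.1, 27.6]
opening: 0.0153
grasp_force: 50.1
```

It is flush: z has stalled while the force rises. I'll ease off a little and slide it down the slope to the rail.

>>> arm_command:
  series:
    - [0, 0, -0.002, 0]
    - [0.002, 0, -0.0015, 0]
    - [0.004, 0, -0.001, 0]
    - [0.006, 0, -0.0005, 0]
    - [0.007, 0, -0.0002, 0]

```text
time: 12.1
ee_pos: [0.5571, 0.2788, 0.0831]
tcp_rot: [179.9, 0.4, -172.0]
wrist_force: [4.7, 0.5, 15.6]
opening: 0.015
grasp_force: 48.4
```

>>> arm_command:
  series:
    - [0.001, 0, 0.0003, 0]
    - [0.002, 0, 0.0005, 0]
    - [0.003, 0, 0.0008, 0]
    - [0.004, 0, 0.001, 0]
    - [0.004, 0, 0.001, 0]

```text
time: 12.6
ee_pos: [0.5532, 0.2782, 0.0819]
tcp_rot: [179.9, 0.4, -172.0]
wrist_force: [2.4, 0.2, 14.5]
opening: 0.0155
grasp_force: 48.1
```

Run:
```python
from h import *
np.set_printoptions(precision=4,suppress=True)
o=bot.get_obs(); c=cam('wrist'); print(o['ee_pos'],o['tcp_rot'],o['wrist_force'],o['torque'],o['grasp_force'])
for t in ['rail_edge','square_mid_left','square_mid_right']: print(t,[(np.round(d['location'],1),round(d['confidence'],2)) for d in bot.mark_of('wrist',t)[:2]])
cv2.imwrite('pics/w6.png',cv2.resize(c['color'][130:400,60:500],None,fx=1.8,fy=1.8,interpolation=cv2.INTER_CUBIC))
```

```text
[0.5532 0.2782 0.0819] [ 179.9041    0.4258 -171.9886] [ 2.3652  0.2044 14.523 ] [-0.0547 -1.0571 -0.049 ] 48.13262701034546
rail_edge [(array([276.9, 229.5]), 0.59)]
square_mid_left [(array([422.3, 226.2]), 0.74)]
square_mid_right [(array([125.2, 222.4]), 0.66)]
```

View pics/w6.png

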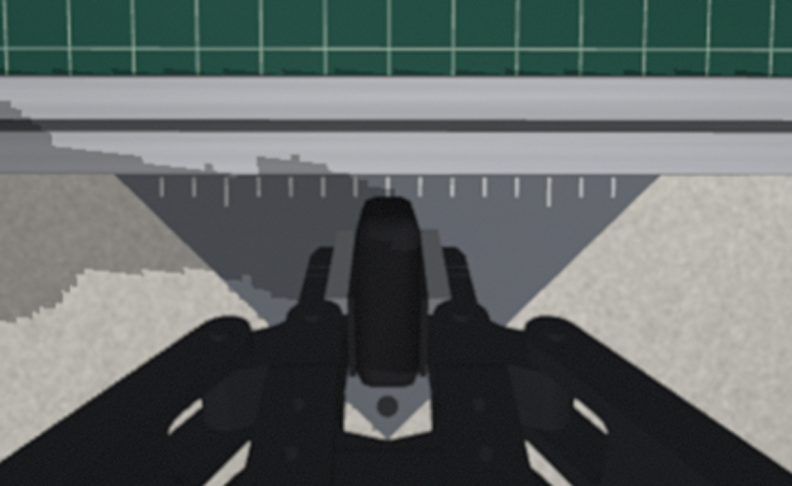

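The long edge sits at the rail along its length, but the rail top hides the seam and there is no reaction force yet. I'll push on until the rail pushes back.

>>> arm_command:
  series:
    - [0.0005, 0, 0.0002, 0]
    - [0.001, 0, 0.0003, 0]
    - [0.0015, 0, 0.0005, 0]
    - [0.002, 0, 0.0006, 0]
    - [0.002, 0, 0.0006, 0]

```text
time: 13.3
ee_pos: [0.5531, 0.2783, 0.0819]
tcp_rot: [179.9, 0.7, -172.0]
wrist_force: [12.0, 0.9, 13.4]
opening: 0.0153
grasp_force: 47.9
```

>>> arm_command:
  series:
    - [0.0005, 0, 0.0002, 0]
    - [0.001, 0, 0.0003, 0]
    - [0.0015, 0, 0.0005, 0]
    - [0.002, 0, 0.0006, 0]
    - [0.002, 0, 0.0006, 0]

```text
time: 13.8
ee_pos: [0.5528, 0.2782, 0.0821]
tcp_rot: [179.9, 0.9, -172.0]
wrist_force: [20.1, 1.5, 12.4]
opening: 0.0156
grasp_force: 47.9
```

The rail now pushes back with 20 N. I'll ease that and press down more so the plate lies flat.

>>> arm_command:
  series:
    - [-0.001, 0, 0, 0]
    - [-0.002, 0, 0.001, 0]
    - [-0.003, 0, 0.002, 0]
    - [-0.003, 0, 0.003, 0]
    - [-0.003, 0, 0.004, 0]

```text
time: 14.3
ee_pos: [0.5533, 0.2784, 0.0818]
tcp_rot: [179.8, 0.7, -172.0]
wrist_force: [-8.4, -7.5, 49.8]
opening: 0.0154
grasp_force: 53.6
```

Run:
```python
from h import *
np.set_printoptions(precision=4,suppress=True)
o=bot.get_obs(); print(o['ee_pos'],o['tcp_rot'],o['wrist_force'],o['torque'])
cs={n:cam(n) for n in('scene','wrist')}
for n in cs:
    for t in ['rail_edge','square_mid','square_mid_left','square_mid_right','square_mid_apex']: print(n,t,[(np.round(d['location'],1),round(d['confidence'],2)) for d in bot.mark_of(n,t)[:2]])
a=cv2.resize(cs['scene']['color'][120:250,300:510],(790,490),interpolation=cv2.INTER_CUBIC)
cv2.imwrite('pics/s7.png',a)
cv2.imwrite('pics/w7.png',cs['wrist']['color'])
```

```text
[0.5533 0.2784 0.0818] [ 179.8271    0.7189 -172.014 ] [-8.3815 -7.4873 49.849 ] [-1.5292  1.5561 -0.1388]
scene rail_edge [(array([389.5, 174.7]), 0.93)]
scene square_mid [(array([395.8, 177.3]), 0.97), (array([409.7, 191. ]), 0.4)]
scene square_mid_left [(array([420.4, 164.2]), 0.71), (array([152.9, 206.3]), 0.57)]
scene square_mid_right [(array([363. , 183.6]), 0.97)]
scene square_mid_apex [(array([411.2, 189.6]), 0.96), (array([223.4, 310. ]), 0.37)]
wrist rail_edge [(array([274.9, 224.7]), 0.76), (array([271.6, 370.9]), 0.7)]
wrist square_mid [(array([123.5, 222.2]), 0.74), (array([274.7, 273.7]), 0.69)]
wrist square_mid_left [(array([423.7, 221.1]), 0.95)]
wrist square_mid_right [(array([123.7, 222.3]), 0.92)]
wrist square_mid_apex [(array([271.9, 368.4]), 0.79), (array([276.5, 271.5]), 0.19)]
```

View pics/s7.png

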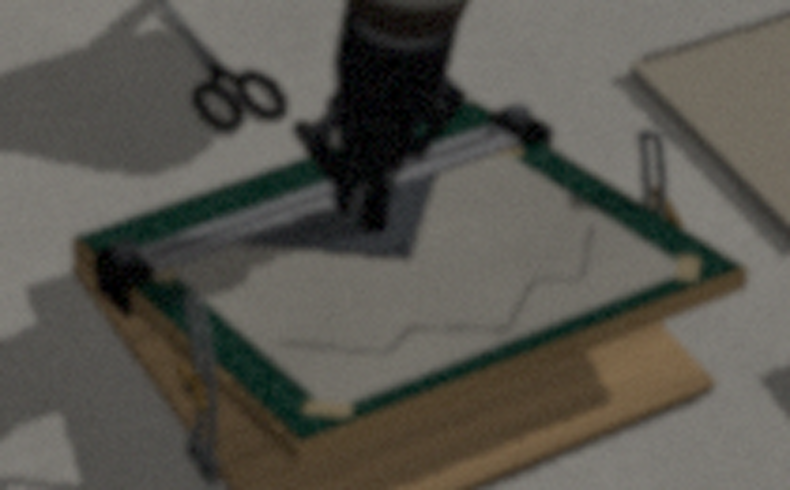

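The scene view shows the square flat on the face along the rail, with its apex up the slope at (411,190) in full-image pixels. At 50 N the press is harder than needed, so I'll ease it and keep a slight push toward the rail.

>>> arm_command:
  series:
    - [0, 0, -0.001, 0]
    - [0.0005, 0, -0.002, 0]
    - [0.001, 0, -0.0026, 0]
    - [0.002, 0, -0.0026, 0]
    - [0.002, 0, -0.0026, 0]

```text
time: 15.4
ee_pos: [0.5531, 0.2783, 0.0819]
tcp_rot: [179.8, 0.9, -172.0]
wrist_force: [12.1, -0.5, 22.1]
opening: 0.0152
grasp_force: 49.3
```

>>> arm_command:
  series:
    - [0, 0, 0, 0]
    - [0, 0, 0, 0]
    - [0, 0, 0, 0]
    - [0, 0, 0, 0]
    - [0, 0, 0, 0]

```text
time: 15.9
ee_pos: [0.5531, 0.2783, 0.0819]
tcp_rot: [179.8, 0.8, -172.0]
wrist_force: [13.6, -0.2, 22.4]
opening: 0.0154
grasp_force: 49.4
```

Run:
```python
from h import *
np.set_printoptions(precision=4,suppress=True)
o=bot.get_obs(); print(o['ee_pos'],o['tcp_rot'],o['wrist_force'],o['torque'])
c=cam('wrist')
cv2.imwrite('pics/w8.png',cv2.resize(c['color'][190:400,100:450],(790,474),interpolation=cv2.INTER_CUBIC))
# flushness: predict corners of plate top (z=4mm) if flush & snug vs marks
p=np.load('board.npy');M=R.from_euler('ZY',[p[2]+.008,-p[3]]).as_matrix();O=np.array([p[0],p[1],.024])
P=[O+M@[p[4]+a,b+.001,.018+z] for a,b,z in [(0,.085,0),(0,-.085,0),(.085,0,0),(0,0,0),(0,.1,.006)]]
print(proj(c,P))
for t in ['square_mid_left','square_mid_right','square_mid_apex']: print(t,[np.round(d['location'],1) for d in bot.mark_of('wrist',t)[:1]])
```

```text
[0.5531 0.2783 0.0819] [ 179.8477    0.841  -172.0286] [13.6143 -0.1916 22.4081] [-0.0804 -2.5252 -0.0616]
[[422.3741 227.4686]
 [128.8174 227.8941]
 [275.9513 367.536 ]
 [275.8515 227.7059]
 [454.2012 228.889 ]]
square_mid_left [array([422.4, 225. ])]
square_mid_right [array([122.1, 223.7])]
square_mid_apex [array([272.5, 370.1])]
```

View pics/w8.png

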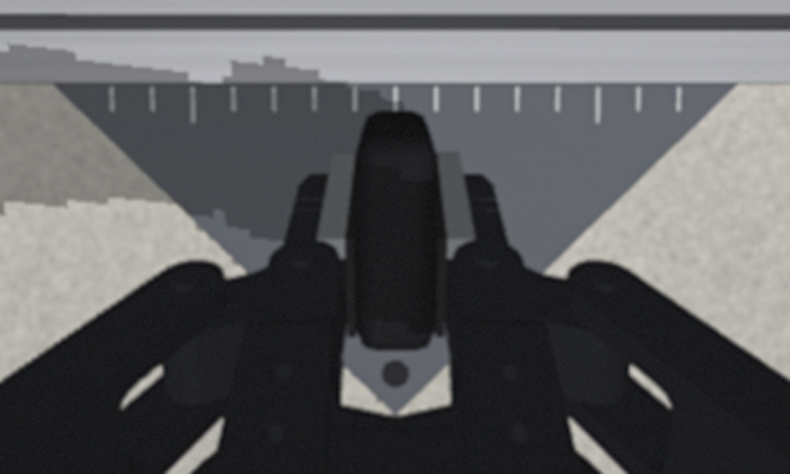

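The square is snug along the whole rail, but 13.6 N toward the rail against 22 N down leaves little margin against tipping. I'll trim the rail push and add a little press.

>>> arm_command:
  series:
    - [-0.001, 0, 0.0005, 0]
    - [-0.002, 0, 0.001, 0]
    - [-0.002, 0, 0.001, 0]
    - [-0.002, 0, 0.001, 0]
    - [-0.002, 0, 0.001, 0]

```text
time: 16.6
ee_pos: [0.5532, 0.2783, 0.0818]
tcp_rot: [179.8, 0.7, -172.0]
wrist_force: [-0.2, -3.4, 34.1]
opening: 0.0154
grasp_force: 51.1
```

>>> arm_command:
  series:
    - [0, 0, 0, 0]
    - [0, 0, 0, 0]
    - [0, 0, 0, 0]
    - [0, 0, 0, 0]
    - [0, 0, 0, 0]

```text
time: 17.1
ee_pos: [0.5532, 0.2783, 0.0818]
tcp_rot: [179.8, 0.7, -172.0]
wrist_force: [-0.4, -3.2, 33.6]
opening: 0.0151
grasp_force: 51.1
```

>>> arm_command:
  series:
    - [0.001, 0, -0.0005, 0]
    - [0.001, 0, -0.0005, 0]
    - [0.001, 0, -0.0005, 0]
    - [0.001, 0, -0.0005, 0]
    - [0.001, 0, -0.0005, 0]

```text
time: 17.6
ee_pos: [0.5532, 0.2783, 0.0818]
tcp_rot: [179.8, 0.8, -172.0]
wrist_force: [7.6, -2.5, 27.1]
opening: 0.0154
grasp_force: 50.2
```

Run:
```python
from h import *
o=bot.get_obs(); print(o['ee_pos'],o['wrist_force'],o['time']); print(bot.job_done())
```

```text
[0.55321769 0.27833105 0.08183048] [ 7.60658959 -2.50326228 27.13067554] 17.6
the job is handed in; nothing more can be done
None
```

The job is handed in at 17.6 s: the middle set square lies against the rail, centred along it with its corner up the slope, and by force and camera checks flush on the board; it is still gripped and pressed down with about 27 N.

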